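# Refit the slab roller's pressure knob

## Task

Put the loose orange-barred knob onto the bare upright spindle of the slab roller: press it only gently, never squashing the sprung flange to the bottom of its travel, and turn it slowly until its slot finds the brass key and it drops fully home on the flange. Then turn it clockwise, without wrenching, to the end stop, so that its bar lines up with the yellow marks, and let go. Leave the other things on the table where they are.

Things in the scene. Friction and masses are not known exactly. Their poses are not given: they have to be found in the camera images.
- knob_grip (a point): Centre of the loose knob's orange grip bar, 58 mm above the knob's underside; it stands upright on the table at the start, about 140 g. x along the bar, y across, z up. Bar 70 long (x), 16 wide (y), 44 high (22 above and 22 below this point), on a black hub of radius 23, 36 high. Grip it from above across the 16 mm; the knob works the same after a half turn.
- knob_foot (a point): Centre of the same knob's underside, on its axis; axes as knob_grip. Here open a round bore, 17 mm diameter and 30 deep, and a slot 7.5 wide and 14 deep right across the hub, parallel to the bar.
- mount: Steel flange (radius 22) on the tower without a knob. Origin on the spindle axis at the flange's top face, 122 mm above the table; z up, x as the slab roller's; it does not turn. Sprung: it yields downward after about 1 N, then 1 mm per 1.5 N, for 8 mm (13 N), then is solid; keep it under 7.5 mm. With the knob home the grip centre is 58 mm above this origin.
- spindle_top (a point): Top of the bare spindle, 27 mm above the flange. Spindle 14 mm diameter, top 5 mm tapered. Across its foot, on the flange, a brass key 34 long, 6 wide, 10 high: the hub rides on the key, 10 mm above home, until slot and key agree within about 3 degrees. Spindle and key turn together, stiffly (0.12 N m). These axes do not turn with it.
- stop_mark (a point): Yellow mark in front of the spindle on the tower top (106 mm high). End stop: key along the slab roller's x, towards this mark. At the start the key stands an unmeasured 19 to 72 degrees anticlockwise (seen from above) of the stop; it can go to 76. At the stop the knob's bar points along the yellow marks.
- slab_roller: Slab roller fixed on the table: grey base 240 (x) by 370 (y) mm, 18 high, plywood bed, steel roller along y, green towers (75 x 60, tops at 106). Origin under its centre, z up, x away from the robot at yaw 0. The bare spindle is at x 0, y -145; a fitted knob (leave it) at x 0, y +145, its top at 202.
- mug: Bystander, leave alone: terracotta-coloured mug, radius 38, 75 high, origin under its centre (mm).
- jar: Bystander, leave alone: blue jar with a white cap, radius 32, 85 high, origin under its centre (mm).
- brush: Bystander, leave alone: brush lying on the table, origin under it (mm).
- bird: Bystander, leave alone: small white fired-clay bird, about 75 long and 65 high, origin under it (mm).
- guide_strip: Bystander, leave alone: wooden strip 300 x 30 x 10, origin under its centre (mm).
There are look-alikes about, which are no part of the job. Leave any red look-alike of the part that bears knob_grip alone.

How it is judged:
By the outcome, as a careful person would: the job done as asked, in the order asked, and still so for the second after the job is handed in, with the robot touching nothing.
It also fails if it takes over 64 s, if anything falls off the work surface, if the arm or the gripper's body presses on something with over 40 N, if the wrist force passes 120 N, or if a joint passes its speed limit or range.

## Robot

A 6-joint arm with a two-finger parallel gripper is mounted at the origin on the work surface. World frame = base frame: x ahead of the robot, y to its left, z up, the work surface at z = 0. Lengths are in m, angles in rad, forces in N, time in s.
With the tool pointing down it reaches from about 0.25 to 0.725 m from the base axis. Payload 9.7 kg.
Tool frame: the origin (TCP) lies at the very end of the fingers, on their centre line; the grasp point (between the pads) lies grasp_offset behind it (grasp_offset is the distance from the TCP to the grasp point, in m); z points along the fingers, x is the direction in which the jaws open and shut, and the axes are right-handed (so a half turn about z gives the same grasp; the last joint's range is limited). The gripper opens to 85 mm and grips with 20 to 120 N. Pads are 22 mm wide; open, the fingers measure 114 mm over their backs; the gripper's body (76 mm by 85 mm) begins 54 mm behind the grasp point. The pads swing forward as they close: fully open they stand 13 mm farther back than shut.
Start: joints at [-1.239, 0.087, 0.176, 1.66, 0, 1.571], TCP at [0.179, -0.52, 0.231] pointing down, gripper open.
Joint ranges: [-3.13, 3.13], [-0.85, 1.81], [-1.15, 1.24], [-2.2, 2.28], [-1.44, 1.52], [-3.14, 3.14]. Speed limits (rad/s): [2.22, 2.22, 2.57, 3.14, 3.14, 3.14].

## Interface

Orientations are given as a rotation vector (axis times angle).
In Python, from cell import get_obs, get_image, hand_in, grasp_offset gives the robot as it stands. The module is installed in compiled form; this text tells all that it offers.
- The arm moves only by the shell command python3 -m creep 'ROWS' [FORCE]. ROWS is JSON, a list of rows, each a list of 5 numbers: the shift along the tool's x, y, z as a fraction of full scale, then the turn about the tool's z as a fraction of full scale, then the finger opening in mm, from 0 to 85.4. A call has 1 to 10 rows; each row shifts and turns the commanded pose from where the row before left it, along the tool's axes as they then stand; what a row does not reach is not made up. Full scale, the value 1, is 120 mm for a shift and pi/2 rad for a turn. A row lasts 1/8 s, in which the tool goes at most 62.5 mm and 10.7 degrees, less where a joint would pass 70% of its speed; a pose out of reach is approached as far as the arm can. A call with a number of a shift or a turn outside -1 to 1 is refused whole. A call with a gripper value outside its range is refused whole. The fingers move at their own pace and stop on an object; FORCE is the grip in N (left out, the last holds). Time passes only in rows, so rows that do not move let the fingers close. It gives the time, the measured TCP pose, the force and the opening at its end, in the units of the state.
- get_obs(): the state, without advancing time (a new reading comes with each control period).
- get_image(name): name is "scene" or "top" or "wrist"; returns a dict with "image" (400x640x3 uint8, red, green, blue), "vertical_fov" (degrees; the focal length in pixels is half the picture's height over the tangent of half this angle, whatever the lens; pixels are square), "cx", "cy" (the principal point, pixels), "dist" ([k1, k2, p1, p2, k3] as OpenCV has them; the pictures are not rectified), "R" (3x3) and "t" (3): a world point X has camera coordinates R X + t. Camera axes: x right, y down, z forward; pixel columns grow to the right and rows downward; lengths in m; the calibration is good to about 2 mm. A picture is of the moment at which its call begins. There is no depth.
- hand_in(): hands the job in, once; it reports no verdict.
The state is a dict: "time": time; "q": joint angles; "joint_vel": joint speeds; "joint_torque": joint torques, N m; "ee_pos": TCP position; "tcp_rot": TCP orientation; "force": force on the tool from outside, world axes, zero at the start; "ft_torque": the same for the moment, N m; "width": finger opening in m.
Only numpy, scipy, OpenCV 4.12 (cv2) and the standard library are available. Lean on these libraries where they do the work, as an engineer would, in place of code of your own. Each camera call takes 0.05 s, during which the arm holds its last target.

## Working session

There is one attempt and no reset: what is moved stays moved. The work goes in short steps, Python scripts to look and compute and a shell command to move; the robot and the scene stay as the last step left them, time stands still between calls to the robot, and variables do not carry over. Pictures are saved under pics/ and viewed, and the job is handed in when it is done.

```bash
mkdir -p pics; ls
cat > h.py <<'E'
import numpy as np, cv2
from cell import get_obs,get_image,grasp_offset
def cam(n):
    d=get_image(n); return d
def K(d):
    f=200/np.tan(np.radians(d["vertical_fov"])/2); return np.array([[f,0,d["cx"]],[0,f,d["cy"]],[0,0,1.]])
def ray(d,uv):
    p=cv2.undistortPoints(np.array(uv,float).reshape(-1,1,2),K(d),np.array(d["dist"],float)).reshape(-1,2)
    R=np.array(d["R"]);t=np.array(d["t"])
    v=np.c_[p,np.ones(len(p))]@R
    return -R.T@t,v
def plane(d,uv,z):
    c,v=ray(d,uv); return c+v*((z-c[2])/v[:,2])[:,None]
def proj(d,X):
    X=np.array(X,float).reshape(-1,3)
    return cv2.projectPoints(X,cv2.Rodrigues(np.array(d["R"]))[0],np.array(d["t"],float),K(d),np.array(d["dist"],float))[0].reshape(-1,2)
def save(d,n): cv2.imwrite("pics/"+n,d["image"][:,:,::-1])
def tri(ds,uvs):
    A=np.zeros((3,3));b=np.zeros(3)
    for d,uv in zip(ds,uvs):
        c,v=ray(d,uv);v=v[0]/np.linalg.norm(v[0]);P=np.eye(3)-np.outer(v,v);A+=P;b+=P@c
    return np.linalg.solve(A,b)
E
python3 - <<'E'
from h import *
for n in ["scene","top","wrist"]:
    d=cam(n);save(d,n+"0.png")
    print(n,d["vertical_fov"],d["dist"],(-np.array(d["R"]).T@np.array(d["t"])).round(3))
print(grasp_offset,get_obs())
E
```

```text
pics
scene 52.74218876388041 [-0.06640406  0.          0.          0.          0.        ] [1.218 0.714 0.81 ]
top 55.017070922023066 [0.02021237 0.         0.         0.         0.        ] [ 0.317 -0.005  1.195]
wrist 70.05524825025603 [-0.03846789  0.          0.          0.          0.        ] [ 0.255 -0.494  0.372]
0.0187 {'time': 0.15, 'q': array([-1.23897563e+00,  8.73312995e-02,  1.75304687e-01,  1.65979373e+00,
        1.50268057e-05,  1.57077987e+00]), 'joint_vel': array([ 0.0006448 , -0.00388536,  0.00380773,  0.00043931,  0.00116613,
        0.00078352]), 'joint_torque': array([-4.10901862e-05, -5.20760393e+01,  4.65044761e+01,  1.39044606e-02,
       -4.12886425e-05, -5.58285919e-06]), 'ee_pos': array([ 0.17911731, -0.51982978,  0.23074138]), 'tcp_rot': array([-2.55732991e+00,  1.82369245e+00,  1.29565406e-03]), 'force': array([-0.17272367, -0.36771538, -0.21132072]), 'ft_torque': array([-0.03528583,  0.00760808, -0.00604229]), 'width': 0.08535369621440846}
```

View pics/top0.png

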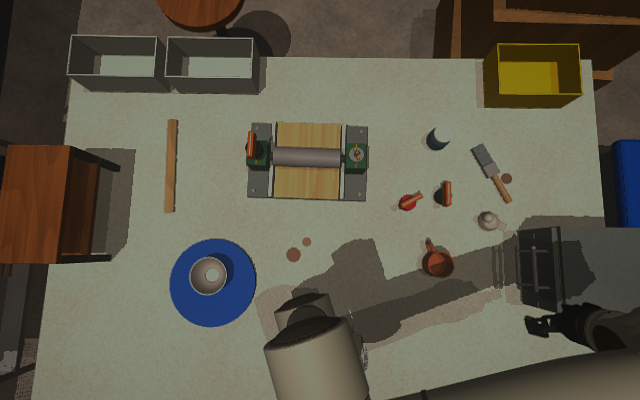

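View pics/scene0.png

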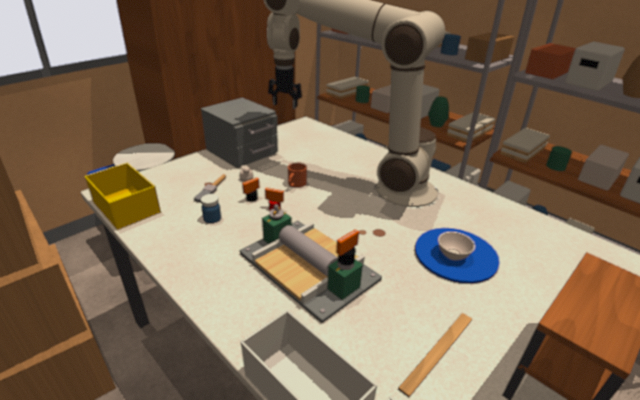

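View pics/wrist0.png

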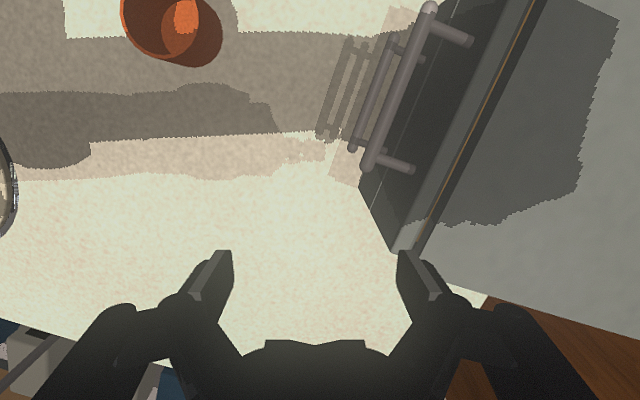

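Run:
```python
from h import *
d=cam("top");i=d["image"]
c=cv2.resize(i[110:280,380:530],None,fx=4,fy=4,interpolation=cv2.INTER_CUBIC)[:, :600]
c2=cv2.resize(i[110:210,235:380],None,fx=5.5,fy=5.5,interpolation=cv2.INTER_CUBIC)
cv2.imwrite("pics/c1.png",cv2.resize(c,None,fx=.88,fy=.88)[:,:,::-1]);cv2.imwrite("pics/c2.png",c2[:,:,::-1])
e=cam("scene");c3=cv2.resize(e["image"][150:310,180:390],None,fx=3.7,fy=3.7,interpolation=cv2.INTER_CUBIC);cv2.imwrite("pics/c3.png",c3[:,:,::-1])
hsv=cv2.cvtColor(i,cv2.COLOR_RGB2HSV)
m=((hsv[:,:,0]<14)&(hsv[:,:,1]>150)&(hsv[:,:,2]>90)).astype('uint8')
n,l,s,ce=cv2.connectedComponentsWithStats(m)
for k in range(1,n):
    if s[k,4]>20:
        print(s[k],ce[k].round(1),np.median(i[l==k],axis=0),np.median(hsv[l==k],axis=0),plane(d,ce[k],0.08).round(3))
```

```text
[157   0   8   7  26] [160.    1.8] [92. 49. 23.] [ 11. 191.  92.] [[1.083 0.539 0.08 ]]
[165   0   5  15  39] [167.2   7.2] [95. 51. 24.] [ 11. 190.  95.] [[1.065 0.515 0.08 ]]
[170   0   7  19  55] [172.8   9.5] [92. 49. 24.] [ 11. 191.  92.] [[1.058 0.496 0.08 ]]
[175   0  38  26 611] [192.7  12.4] [95. 51. 24.] [ 11. 191.  95.] [[1.049 0.433 0.08 ]]
[211   0   4  20  38] [212.5   8.6] [92. 49. 23.] [ 11. 191.  92.] [[1.063 0.371 0.08 ]]
[219   1   3  19  33] [220.4  10. ] [92. 49. 24.] [ 11. 189.  92.] [[1.059 0.346 0.08 ]]
[223   0  16  18 115] [229.9   6.8] [94. 50. 24.] [ 11. 191.  94.] [[1.07  0.317 0.08 ]]
[247 131   7  26 107] [249.9 143.1] [139.  62.  22.] [ 11. 214. 139.] [[0.629 0.233 0.08 ]]
[  13  145   57  119 3722] [ 42.4 194.6] [97. 51. 24.] [ 11. 192.  97.] [[0.461 0.834 0.08 ]]
[  9 159   5  21  28] [ 11.  168.9] [91. 48. 22.] [ 11. 193.  91.] [[0.536 0.936 0.08 ]]
[446 182   5  24  77] [447.8 193.3] [135.  62.  24.] [ 10. 212. 135.] [[ 0.488 -0.353  0.08 ]]
[  0 186  27  77 949] [ 12.7 214.7] [95. 49. 22.] [ 11. 195.  95.] [[0.401 0.911 0.08 ]]
[401 193  22  17 177] [409.8 201.3] [134.  48.  26.] [  8. 202. 134.] [[ 0.462 -0.243  0.08 ]]
[427 243   8   9  39] [430.6 247.4] [112.  56.  34.] [  8. 178. 112.] [[ 0.331 -0.3    0.08 ]]
[  3 244   9  19  65] [  8.8 255. ] [93. 49. 23.] [ 11. 193.  93.] [[0.286 0.906 0.08 ]]
[428 252  26  21 180] [436.4 259.1] [115.  57.  35.] [  8. 180. 115.] [[ 0.298 -0.315  0.08 ]]
```

View pics/c1.png

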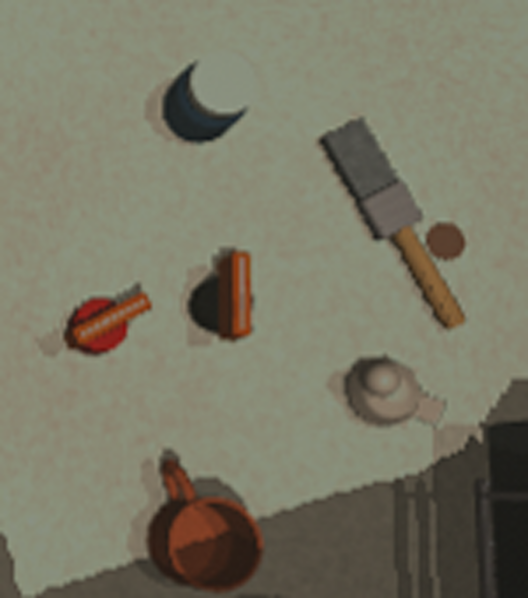

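View pics/c2.png

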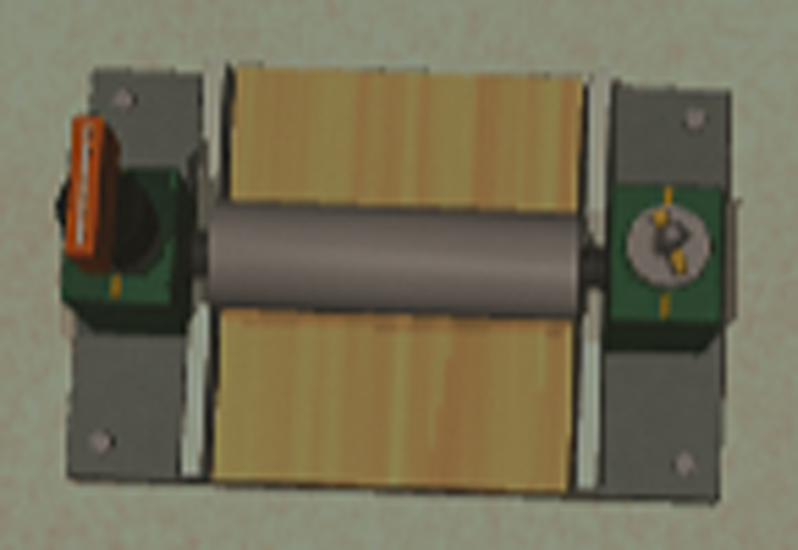

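View pics/c3.png

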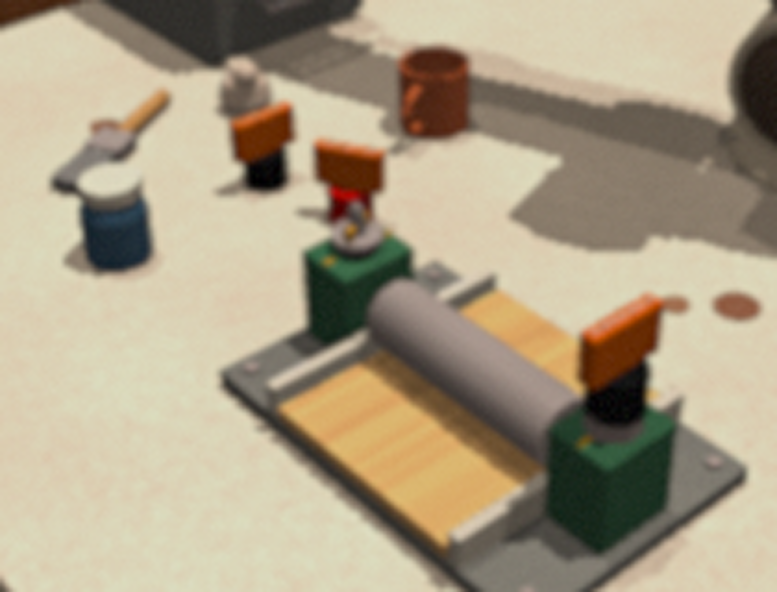

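```bash
python3 -m creep '[[-0.05,-0.29,0,0,45],[-0.05,-0.29,0,0,45],[-0.05,-0.29,0,0,45],[-0.05,-0.29,0,0,45],[-0.05,-0.29,0,0,45],[-0.05,-0.29,0,0,45],[-0.05,-0.29,0,0,45],[-0.05,-0.29,0,0,45],[-0.05,-0.29,0,0,45],[-0.03,-0.29,0,0,45]]' 20
python3 -m creep '[[0,0,0,-0.118,45],[0,0,0,-0.118,45],[0,0,0,-0.118,45],[0,0,0,-0.118,45],[0,0,0,-0.118,45],[0,0,0,-0.118,45],[0,0,0,-0.118,45],[0,0,0,-0.118,45],[0,0,0,-0.118,45],[0,0,0,-0.118,45]]'
python3 -m creep '[[0,0,0,-0.118,45],[0,0,0,-0.118,45],[0,0,0,-0.118,45],[0,0,0,-0.118,45],[0,0,0,-0.118,45],[0,0,0,-0.02,45],[0,0,0,0,45]]'
python3 - <<'E'
from h import *
for n in ["wrist","top"]:
    d=cam(n);save(d,n+"1.png")
print(get_obs())
E
```

```text
time: 1.5
ee_pos: [0.4904, -0.3514, 0.2312]
tcp_rot: [-2.558, 1.824, 0.0]
force: [0.3, -1.0, 0.1]
width: 0.0449
time: 2.75
ee_pos: [0.4894, -0.3522, 0.2311]
tcp_rot: [-2.991, -0.959, 0.0]
force: [0.6, -0.3, -0.2]
width: 0.0448
time: 3.62
ee_pos: [0.4894, -0.3522, 0.2312]
tcp_rot: [-2.223, -2.22, 0.0]
force: [0.2, -0.1, -0.4]
width: 0.0451
{'time': 3.725, 'q': array([-6.23766291e-01,  2.17961953e-01,  3.23186080e-01,  1.67607651e+00,
        2.37389244e-05, -6.23003094e-01]), 'joint_vel': array([-0.00120085, -0.00096086, -0.00010236,  0.00141431, -0.00238673,
       -0.01058748]), 'joint_torque': array([ 2.24315104e-04, -6.00894570e+01,  4.63456571e+01,  2.25612872e-03,
       -1.73989702e-04,  4.86205521e-03]), 'ee_pos': array([ 0.48941505, -0.35217973,  0.23125044]), 'tcp_rot': array([-2.22224716e+00, -2.22055180e+00, -2.25962039e-05]), 'force': array([-1.00376617, -0.88623779, -0.1237405 ]), 'ft_torque': array([ 0.01584487, -0.02350115, -0.0399905 ]), 'width': 0.04508646090065742}
```

View pics/wrist1.png

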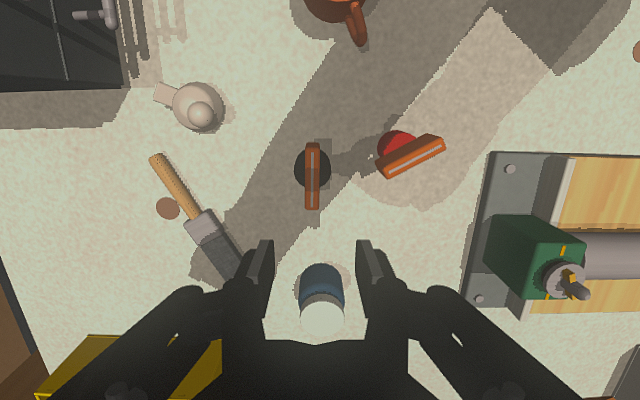

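Run:
```python
from h import *
d=cam("wrist");i=d["image"]
cv2.imwrite("pics/w1a.png",cv2.resize(i[130:225,270:350],None,fx=6,fy=6,interpolation=cv2.INTER_CUBIC)[:,:,::-1])
cv2.imwrite("pics/w1b.png",cv2.resize(i[200:320,480:620],None,fx=5,fy=5,interpolation=cv2.INTER_CUBIC)[:,:,::-1])
t=cam("top");save(t,"t1.png")
cv2.imwrite("pics/t1c.png",cv2.resize(t["image"][110:210,235:380],None,fx=5.5,fy=5.5,interpolation=cv2.INTER_CUBIC)[:,:,::-1])
print((-np.array(d["R"]).T@np.array(d["t"])).round(4)); print(np.array(d["R"]).round(3))
```

```text
[ 0.409  -0.352   0.3729]
[[ 0.001  1.    -0.001]
 [ 0.95  -0.001  0.313]
 [ 0.313 -0.001 -0.95 ]]
```

View pics/w1a.png

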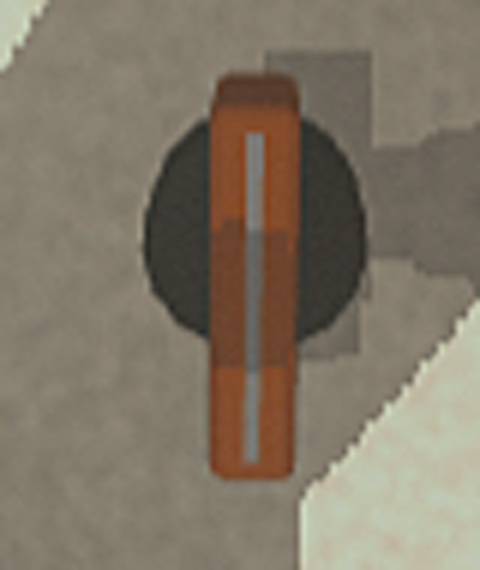

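View pics/w1b.png

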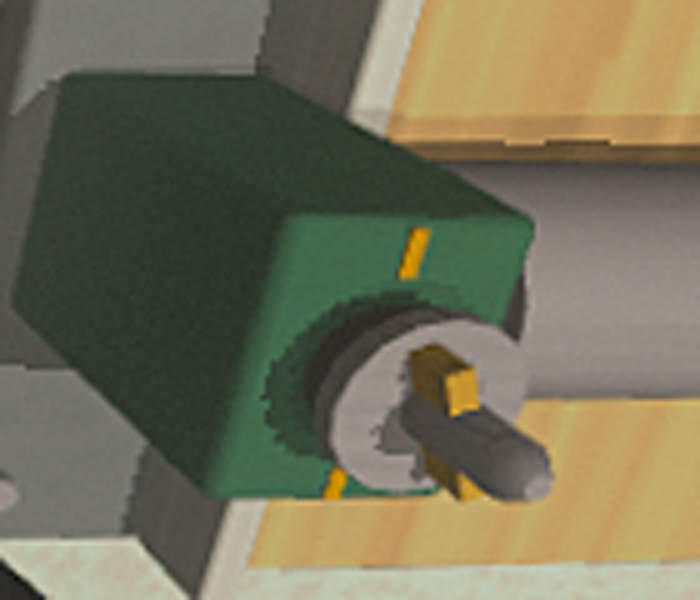

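Run:
```python
from h import *
d=cam("wrist")
f=lambda c,s,o:(np.array(c,float)+.5)/s-.5+np.array(o)
A=f([[255,104],[252.5,478],[211,290],[297,290]],6,[270,130])
P=plane(d,A,.080);print(P.round(4),np.linalg.norm(P[0]-P[1]),(P[0]+P[1])/2,np.degrees(np.arctan2(*(P[1]-P[0])[[1,0]])),np.linalg.norm(P[2]-P[3]))
t=f([538,483],5,[480,200]);print("tip",plane(d,t,.149))
m=f([[415,253],[337,484]],5,[480,200]);M=plane(d,m,.1065);print("marks",M.round(4),np.degrees(np.arctan2(*(M[1]-M[0])[[1,0]])))
```

```text
[[ 0.4526 -0.3548  0.08  ]
 [ 0.5209 -0.3554  0.08  ]
 [ 0.4854 -0.3626  0.08  ]
 [ 0.4854 -0.3475  0.08  ]] 0.06823969127371933 [ 0.48676209 -0.3550972   0.08      ] -0.5382558314654381 0.015178286801122707
tip [[ 0.58633167 -0.08457203  0.149     ]]
marks [[ 0.5587 -0.083   0.1065]
 [ 0.6187 -0.0842  0.1065]] -1.147400767399993
```

View pics/t1c.png

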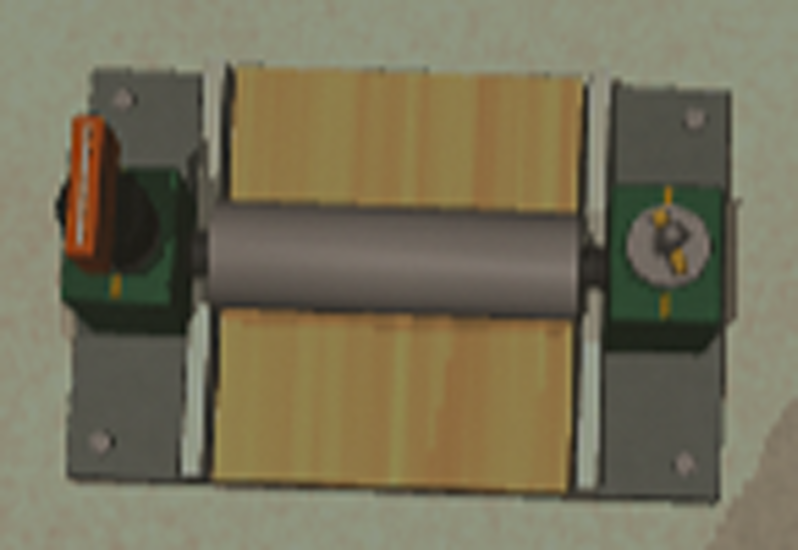

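```bash
python3 -m creep '[[-0.024,-0.022,0.2,0,45],[0,0,0.25,0,45],[0,0,0.25,0,45],[0,0,0.25,0,45],[0,0,0.25,0,45],[0,0,0.2,0,45],[0,0,0.1,0,45],[0,0,0.05,0,45],[0,0,0,0,45]]'
python3 - <<'E'
from h import *
d=cam("wrist");save(d,"wrist2.png")
E
```

```text
time: 5.0
ee_pos: [0.4869, -0.3552, 0.0456]
tcp_rot: [2.219, 2.223, 0.0]
force: [0.0, -0.8, 0.3]
width: 0.0445
```

View pics/wrist2.png

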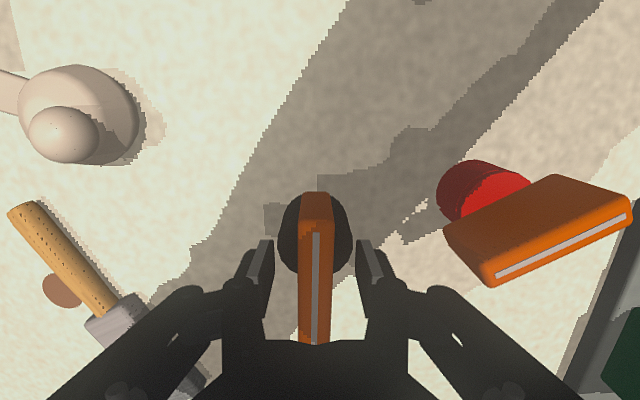

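```bash
python3 -m creep '[[0,0,0,0,5],[0,0,0,0,5],[0,0,0,0,5],[0,0,0,0,5],[0,0,0,0,5],[0,0,0,0,5]]' 50
python3 - <<'E'
from h import *
d=cam("wrist");save(d,"wrist3.png")
print(get_obs()["force"],get_obs()["width"],get_obs()["ee_pos"])
c=cv2.resize(d["image"][180:350,270:370],None,fx=3.5,fy=3.5,interpolation=cv2.INTER_CUBIC)
cv2.imwrite("pics/w3c.png",c[:,:,::-1])
E
```

```text
time: 5.8
ee_pos: [0.4872, -0.3553, 0.0461]
tcp_rot: [2.218, 2.223, 0.0]
force: [-0.1, -0.8, 5.3]
width: 0.0155
[-0.20504098  0.79020092  4.90999196] 0.015229061135087473 [ 0.48715412 -0.35533183  0.04612423]
```

View pics/w3c.png

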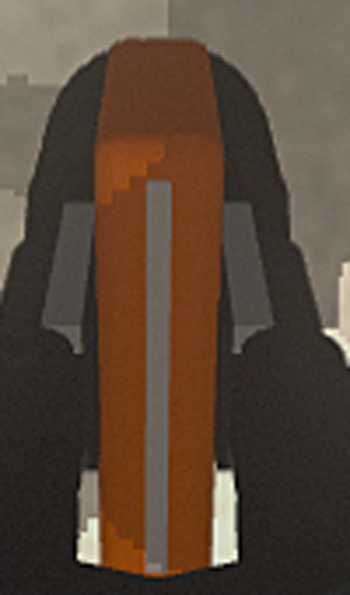

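```bash
python3 - <<'E'
from h import *
d=cam("wrist")
print(plane(d,[[315.4,219.1]],.0805), proj(d,[[.4868-.035,-.3553,.08]]))
E
python3 -m creep '[[0,0,-0.1,0,5],[0,0,-0.25,0,5],[0,0,-0.3,0,5],[0,0,-0.3,0,5],[0,0,-0.3,0,5],[0,0,-0.25,0,5],[0,0,-0.1,0,5],[0,0,0,0,5]]'
python3 -m creep '[[0.2,0.08,0,0,5],[0.25,0.1,0,0,5],[0.25,0.1,0,0,5],[0.25,0.1,0,0,5],[0.25,0.1,0,0,5],[0.25,0.1,0,0,5],[0.1,0,0,0,5],[0,0,0,0,5],[0,0,0,0,5]]'
python3 - <<'E'
from h import *
d=cam("wrist");save(d,"wrist4.png")
print(get_obs()["force"],get_obs()["width"],get_obs()["ee_pos"])
E
```

```text
[[ 0.4519462  -0.35495419  0.0805    ]] [[314.55188259 218.28847204]]
time: 6.9
ee_pos: [0.4869, -0.3552, 0.2374]
tcp_rot: [2.219, 2.223, 0.0]
force: [-0.0, -0.5, -2.0]
width: 0.0152
time: 8.02
ee_pos: [0.5556, -0.1697, 0.2369]
tcp_rot: [-2.22, -2.223, 0.001]
force: [-0.3, 0.4, -0.8]
width: 0.0155
[ 0.61764455  0.30092787 -2.15440188] 0.01568886163836612 [ 0.55568112 -0.16982261  0.23705533]
```

View pics/wrist4.png

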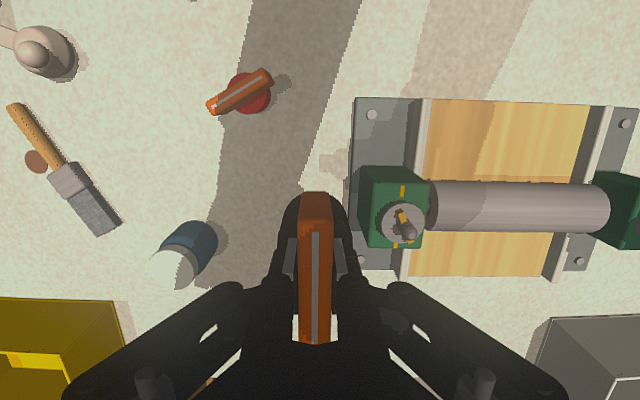

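Run:
```python
from h import *
d=cam("wrist")
cv2.imwrite("pics/w4c.png",cv2.resize(d["image"][160:260,355:445],None,fx=6,fy=6,interpolation=cv2.INTER_CUBIC)[:,:,::-1])
print(proj(d,[[.5863,-.0846,.149],[.5863,-.0846,.122],[.5863,-.0846,.1065]]))
```

```text
[[410.2726041  233.77298679]
 [401.57807812 221.71349083]
 [397.26015999 215.73205653]]
```

View pics/w4c.png

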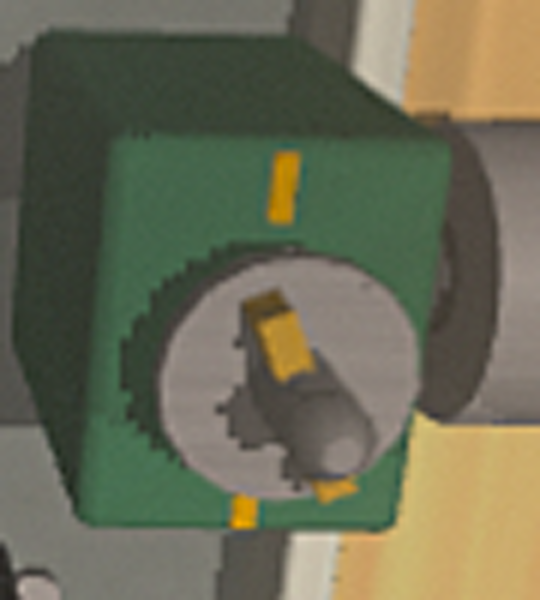

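Run:
```python
from h import *
d=cam("wrist")
f=lambda c,s,o:(np.array(c,float)+.5)/s-.5+np.array(o)
g=lambda c,z:plane(d,f(c,6,[355,160]),z)
def q(a):return np.degrees(np.arctan2(a[1],a[0])).round(1)
P=g([[160,378],[421,374],[300,253],[280,500]],.122);print("flange ext",P.round(4))
# circle fit from rim points
rim=g([[160,378],[175,310],[215,272],[300,253],[360,268],[400,305],[421,365],[190,450],[240,490]],.122)
A=np.c_[2*rim[:,:2],np.ones(len(rim))];s=np.linalg.lstsq(A,(rim[:,:2]**2).sum(1),rcond=None)[0];print("rim fit",s[:2],np.sqrt(s[2]+s[0]**2+s[1]**2))
print("tip",g([[344,450]],.149))
k=g([[260,318],[299,307],[317,503],[356,488]],.132);print("key",k.round(4))
a=(k[0]+k[1])/2;b=(k[2]+k[3])/2;print(q(b-a),np.linalg.norm(b-a),(a+b)/2)
e=g([[260,318],[283,381],[299,307],[317,365]],.132);print("edges",q(e[1]-e[0]),q(e[3]-e[2]))
m=g([[288,152],[280,223],[246,495],[242,528]],.1065);print("marks",m.round(4),q(m[3]-m[0]),(m[0]+m[3])/2)
c=g([[112,138],[448,140],[392,525],[88,520]],.106);print("tower",c.round(4),c.mean(0))
```

```text
flange ext [[ 0.5873 -0.1045  0.122 ]
 [ 0.5867 -0.0616  0.122 ]
 [ 0.5657 -0.0837  0.122 ]
 [ 0.6096 -0.0826  0.122 ]]
rim fit [ 0.58648681 -0.08376961] 0.021325084113065527
tip [[ 0.58722481 -0.08301388  0.149     ]]
key [[ 0.5729 -0.0922  0.132 ]
 [ 0.571  -0.0863  0.132 ]
 [ 0.6049 -0.0799  0.132 ]
 [ 0.6023 -0.0739  0.132 ]]
21.3 0.033973098932993454 [ 0.58777079 -0.08310039  0.132     ]
edges 23.5 21.4
marks [[ 0.5534 -0.0823  0.1065]
 [ 0.5658 -0.0824  0.1065]
 [ 0.6167 -0.0835  0.1065]
 [ 0.6233 -0.0837  0.1065]] -1.1 [ 0.58831993 -0.0829673   0.1065    ]
tower [[ 0.5512 -0.1116  0.106 ]
 [ 0.5514 -0.0555  0.106 ]
 [ 0.623  -0.0564  0.106 ]
 [ 0.6219 -0.1113  0.106 ]] [ 0.5868632  -0.08371558  0.106     ]
```

```bash
python3 -m creep '[[0.15,0.05,0,0,5],[0.2,0.075,0,0,5],[0.2,0.075,0,0,5],[0.12,0.045,0,0,5],[0.052,0.02,0,0,5],[0,0,0,-0.1,5],[0,0,0,-0.11,5],[0,0,0,-0.1,5],[0,0,0,-0.023,5],[0,0,0,0,5]]'
python3 -m creep '[[0,0,0.1,0,5],[0,0,0.1,0,5],[0,0,0.05,0,5],[0,0,0,0,5],[0,0,0,0,5]]'
python3 - <<'E'
from h import *
d=cam("wrist");save(d,"wrist5.png")
o=get_obs();print(o["force"],o["width"],o["ee_pos"],o["q"])
s=cam("scene");cv2.imwrite("pics/s5c.png",cv2.resize(s["image"][150:290,220:360],None,fx=4,fy=4,interpolation=cv2.INTER_CUBIC)[:,:,::-1])
X=[.5872,-.0832]
print((proj(s,[X+[.149],X+[.160],X+[.122]])-[220,150])*4)
E
```

```text
time: 9.43
ee_pos: [0.5876, -0.0825, 0.2373]
tcp_rot: [-1.573, -2.72, 0.0]
force: [-0.1, 0.4, -2.0]
width: 0.0156
time: 10.05
ee_pos: [0.5877, -0.0822, 0.2076]
tcp_rot: [1.569, 2.721, 0.0]
force: [-0.5, 0.6, -0.9]
width: 0.0153
[-0.38056007  0.37790315 -2.20596235] 0.015605701103408453 [ 0.58781941 -0.08223717  0.20773533] [-1.38989140e-01  1.84687206e-01  2.38746476e-01  1.62414323e+00
 -2.24498789e-05 -6.63909495e-01]
[[224.02406102 218.49817621]
 [223.57329106 206.12062265]
 [225.11686041 248.36360895]]
```

View pics/wrist5.png

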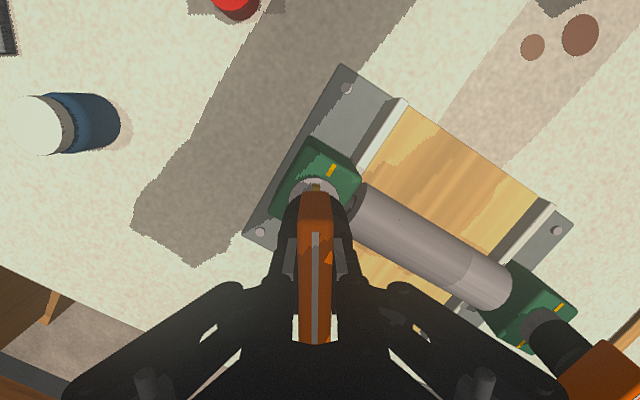

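View pics/s5c.png

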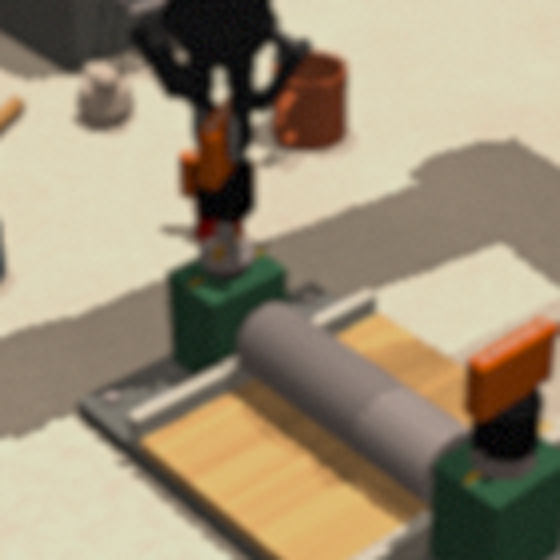

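```bash
python3 -m creep '[[-0.006,-0.006,0,0,5],[0,0,0.03,0,5],[0,0,0.03,0,5],[0,0,0.03,0,5],[0,0,0.02,0,5],[0,0,0,0,5]]'
python3 -m creep '[[0,0,0.02,0,5],[0,0,0.02,0,5],[0,0,0.02,0,5],[0,0,0.02,0,5],[0,0,0,0,5]]'
```

```text
time: 10.9
ee_pos: [0.5873, -0.0832, 0.1938]
tcp_rot: [-1.569, -2.722, 0.0]
force: [-0.2, -0.1, -1.6]
width: 0.0154
time: 11.52
ee_pos: [0.5873, -0.0832, 0.1842]
tcp_rot: [-1.569, -2.721, 0.0]
force: [-0.5, 0.8, -1.1]
width: 0.0153
```

```bash
python3 -m creep '[[0,0,0.02,0,5],[0,0,0.015,0,5],[0,0,0.01,0,5],[0,0,0,0,5]]'; python3 -m creep '[[0,0,0.01,0,5],[0,0,0.005,0,5],[0,0,0,0,5]]'
python3 -c "
from h import *
o=get_obs();print(o['force'],o['ft_torque'],o['ee_pos'])"
```

```text
time: 12.02
ee_pos: [0.5873, -0.0832, 0.1789]
tcp_rot: [-1.569, -2.722, 0.0]
force: [0.1, 0.9, -1.8]
width: 0.0155
time: 12.4
ee_pos: [0.5875, -0.0832, 0.1775]
tcp_rot: [1.569, 2.722, 0.0]
force: [-0.9, 0.1, -0.3]
width: 0.015
[-0.85853848  0.12172483 -0.27471453] [-0.04534339  0.01440076  0.02825109] [ 0.58746456 -0.08321538  0.17749712]
```

Contact is just beginning (about 1 N). I'll press about 2 mm more, to stay well below the limit.

```bash
python3 -m creep '[[0,0,0.01,0,5],[0,0,0.008,0,5],[0,0,0,0,5]]'; 
python3 -m creep '[[0,0,0,0.01,5],[0,0,0,0.01,5],[0,0,0,0.01,5],[0,0,0,0.01,5],[0,0,0,0,5]]'
```

```text
time: 12.78
ee_pos: [0.5875, -0.0832, 0.1754]
tcp_rot: [1.569, 2.721, 0.0]
force: [-0.1, 0.3, 2.3]
width: 0.0152
time: 13.4
ee_pos: [0.5874, -0.0834, 0.1747]
tcp_rot: [-1.654, -2.671, 0.001]
force: [0.5, 0.2, -0.0]
width: 0.015
```

```bash
python3 -m creep '[[0,0,0,0.01,5],[0,0,0,0.01,5],[0,0,0,0.01,5],[0,0,0,0,5]]'; python3 -m creep '[[0,0,0.01,0,5],[0,0,0,0,5],[0,0,0,0,5]]'
```

```text
time: 13.9
ee_pos: [0.5874, -0.0832, 0.175]
tcp_rot: [-1.716, -2.631, 0.0]
force: [-0.8, -0.1, -0.9]
width: 0.0157
time: 14.28
ee_pos: [0.5874, -0.0832, 0.1739]
tcp_rot: [-1.716, -2.631, 0.0]
force: [0.1, -0.1, -1.7]
width: 0.0153
```

```bash
python3 -m creep '[[0,0,0.01,0,5],[0,0,0.01,0,5],[0,0,0.01,0,5],[0,0,0,0,5]]'; python3 -m creep '[[0,0,0.01,0,5],[0,0,0.005,0,5],[0,0,0,0,5]]'
python3 -m creep '[[0,0,0.008,0,5],[0,0,0.0,0,5],[0,0,0,0,5]]'
```

```text
time: 14.78
ee_pos: [0.5873, -0.0832, 0.1702]
tcp_rot: [-1.716, -2.631, 0.0]
force: [0.1, 0.6, -2.3]
width: 0.0154
time: 15.15
ee_pos: [0.5874, -0.0832, 0.1685]
tcp_rot: [-1.716, -2.631, 0.0]
force: [0.5, -0.6, -0.8]
width: 0.0155
time: 15.52
ee_pos: [0.5874, -0.0832, 0.1677]
tcp_rot: [1.716, 2.631, 0.0]
force: [-0.7, 0.7, 0.2]
width: 0.0154
```

```bash
python3 -m creep '[[0,0,0.008,0,5],[0,0,0,0.02,5],[0,0,0,0.02,5],[0,0,0,0.02,5],[0,0,0,0.02,5],[0,0,0,0.02,5],[0,0,0,0.02,5],[0,0,0,0.02,5],[0,0,0,0,5]]'; python3 -c "
from h import *
o=get_obs();print(o['force'],o['ft_torque'],o['ee_pos'],o['width'])"
python3 -m creep '[[0,0,0,0.02,5],[0,0,0,0.02,5],[0,0,0,0.02,5],[0,0,0,0.02,5],[0,0,0,0.02,5],[0,0,0,0.01,5],[0,0,0,0,5]]'
python3 - <<'E'
from h import *
o=get_obs();print(o['force'],o['ft_torque'],o['ee_pos'],o['width'])
d=cam("wrist");save(d,"wrist6.png")
s=cam("scene");cv2.imwrite("pics/s6c.png",cv2.resize(s["image"][150:290,220:360],None,fx=4,fy=4,interpolation=cv2.INTER_CUBIC)[:,:,::-1])
E
```

```text
time: 16.65
ee_pos: [0.5874, -0.0831, 0.1666]
tcp_rot: [-1.995, -2.427, -0.0]
force: [0.4, 3.1, 1.7]
width: 0.0156
[0.3840936  3.1287278  1.72006734] [ 0.57006151 -0.00764334  0.10966952] [ 0.58739394 -0.08309201  0.1666028 ] 0.01563328960387848
time: 17.52
ee_pos: [0.5874, -0.083, 0.1666]
tcp_rot: [-2.197, -2.245, -0.0]
force: [-0.5, 4.9, 1.0]
width: 0.0153
[-0.45182577  4.85765296  0.99158078] [ 1.25782249 -0.04398776  0.1320123 ] [ 0.58736015 -0.08302306  0.16657305] 0.015264683231266014
```

View pics/wrist6.png

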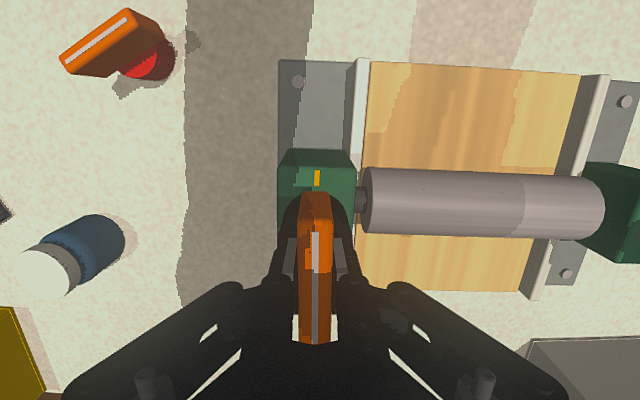

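View pics/s6c.png

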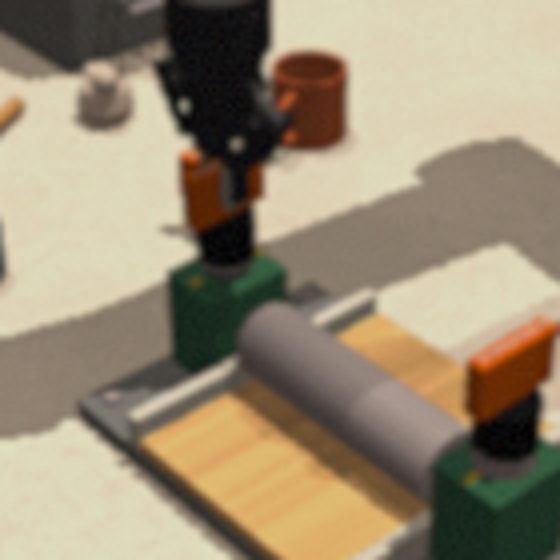

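```bash
python3 -m creep '[[0.005,0,0,0,5],[0,0,0,0.01,5],[0,0,0,0.01,5],[0,0,0,0,5]]'; python3 -c "
from h import *
o=get_obs();print(o['force'],o['ft_torque'],o['ee_pos'],o['width'])"
```

```text
time: 18.12
ee_pos: [0.5874, -0.0828, 0.1666]
tcp_rot: [2.232, 2.211, -0.0]
force: [-0.1, 1.6, 2.6]
width: 0.0155
[-0.08119703  1.62083208  2.5665002 ] [ 0.45972656 -0.04933576  0.1079352 ] [ 0.58737721 -0.08277435  0.166597  ] 0.015543157911457915
```

```bash
for k in 1; do python3 -m creep '[[0,0,0,0.008,5],[0,0,0,0,5],[0,0,0,0,5]]'; python3 -c "
from h import *
o=get_obs();print(o['force'],o['ft_torque'],2*np.degrees(np.arctan2(o['tcp_rot'][1],o['tcp_rot'][0]))%180-90)"; done
python3 -m creep '[[0,0,0,0.008,5],[0,0,0,0,5],[0,0,0,0,5]]'; python3 -c "
from h import *
o=get_obs();print(o['force'],o['ft_torque'],2*np.degrees(np.arctan2(o['tcp_rot'][1],o['tcp_rot'][0]))%180-90)"
```

```text
time: 18.5
ee_pos: [0.5874, -0.0827, 0.1666]
tcp_rot: [2.245, 2.197, -0.0]
force: [0.4, 1.1, 2.2]
width: 0.0158
[0.40850035 1.06836487 2.21793562] [ 0.29179598 -0.1330736   0.15537466] -1.2404260733829346
time: 18.88
ee_pos: [0.5874, -0.0827, 0.1666]
tcp_rot: [2.259, 2.183, -0.0]
force: [0.6, 1.3, 1.6]
width: 0.0156
[0.6102788  1.30118069 1.55712548] [ 0.22716364 -0.07109099  0.09969259] -1.9620478601416806
```

```bash
python3 -m creep '[[0,0,0,0.01,5],[0,0,0,0,5],[0,0,0,0,5]]'; python3 -c "
from h import *
o=get_obs();print(o['force'],o['ft_torque'],2*np.degrees(np.arctan2(o['tcp_rot'][1],o['tcp_rot'][0]))%180-90)"
python3 -m creep '[[0,0,0,0.01,5],[0,0,0,0,5],[0,0,0,0,5]]'; python3 -c "
from h import *
o=get_obs();print(o['force'],o['ft_torque'],2*np.degrees(np.arctan2(o['tcp_rot'][1],o['tcp_rot'][0]))%180-90)"
```

```text
time: 19.25
ee_pos: [0.5874, -0.0826, 0.1666]
tcp_rot: [2.276, 2.165, -0.0]
force: [0.5, 1.3, 1.1]
width: 0.0153
[0.53317855 1.25412664 1.10348922] [ 0.13153673 -0.09346608  0.12332667] -2.8600631547006827
time: 19.62
ee_pos: [0.5874, -0.0826, 0.1666]
tcp_rot: [2.293, 2.147, 0.0]
force: [1.4, 1.3, 1.5]
width: 0.0156
[1.4059089  1.32206978 1.53525427] [ 0.14489311 -0.07899849  0.09926402] -3.7595412109100295
```

```bash
python3 -m creep '[[0,0,0,0.01,5],[0,0,0,0,5],[0,0,0,0,5]]'; python3 -c "
from h import *
o=get_obs();print(o['force'],o['ft_torque'],2*np.degrees(np.arctan2(o['tcp_rot'][1],o['tcp_rot'][0]))%180-90)"
python3 - <<'E'
from h import *
d=cam("wrist");save(d,"wrist7.png")
cv2.imwrite("pics/w7c.png",cv2.resize(d["image"][130:350,250:390],None,fx=2.7,fy=2.7,interpolation=cv2.INTER_CUBIC)[:,:,::-1])
E
```

```text
time: 20.0
ee_pos: [0.5874, -0.0826, 0.1666]
tcp_rot: [-2.31, -2.129, 0.0]
force: [0.7, -0.0, 0.7]
width: 0.0156
[ 0.72450329 -0.00987414  0.73735536] [ 0.20923317 -0.08699737  0.26125719] -4.65119730154737
```

View pics/w7c.png

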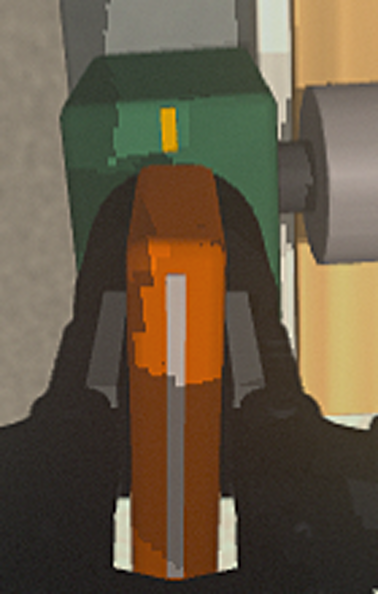

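```bash
python3 -m creep '[[0,0,0,0.005,5],[0,0,0,0,5],[0,0,0,0,5]]'; python3 -c "
from h import *
o=get_obs();print(o['force'],o['ft_torque'],2*np.degrees(np.arctan2(o['tcp_rot'][1],o['tcp_rot'][0]))%180-90)"
```

```text
time: 20.42
ee_pos: [0.5874, -0.0826, 0.1666]
tcp_rot: [-2.318, -2.12, 0.0]
force: [0.2, 0.9, 1.3]
width: 0.0154
[0.15361709 0.91902302 1.3183455 ] [ 0.20905756 -0.13793449  0.34394038] -5.1027058382676955
```

```bash
python3 -m creep '[[0,0,0,-0.01,5],[0,0,0,-0.01,5],[0,0,0,-0.01,5],[0,0,0,-0.007,5],[0,0,0,0,5]]'; python3 -c "
from h import *
o=get_obs();print(o['force'],o['ft_torque'],2*np.degrees(np.arctan2(o['tcp_rot'][1],o['tcp_rot'][0]))%180-90)"
```

```text
time: 21.05
ee_pos: [0.5873, -0.0828, 0.1666]
tcp_rot: [2.256, 2.187, -0.0]
force: [0.1, -0.6, 0.2]
width: 0.0151
[ 0.07251916 -0.63933307  0.16566369] [-0.19687793  0.00973111  0.07582353] -1.7798027068860165
```

```bash
python3 -m creep '[[0,0,0,0,25],[0,0,0,0,35],[0,0,0,0,45],[0,0,0,0,45],[0,0,0,0,45]]'
python3 -m creep '[[0,0,-0.05,0,45],[0,0,-0.1,0,45],[0,0,-0.2,0,45],[0,0,-0.3,0,45],[0,0,-0.3,0,45],[0,-0.2,-0.1,0,45],[0,-0.3,0,0,45],[0,-0.3,0,0,45],[0,-0.2,0,0,45],[0,0,0,0,45]]'
python3 - <<'E'
from h import *
d=cam("wrist");save(d,"wrist8.png")
t=cam("top");cv2.imwrite("pics/t8c.png",cv2.resize(t["image"][110:210,235:380],None,fx=5.5,fy=5.5,interpolation=cv2.INTER_CUBIC)[:,:,::-1])
s=cam("scene");cv2.imwrite("pics/s8c.png",cv2.resize(s["image"][150:310,180:390],None,fx=3.7,fy=3.7,interpolation=cv2.INTER_CUBIC)[:,:,::-1])
E
```

```text
time: 21.68
ee_pos: [0.5874, -0.0826, 0.1666]
tcp_rot: [-2.256, -2.187, 0.0]
force: [-0.2, 0.4, -0.7]
width: 0.0449
time: 22.92
ee_pos: [0.4666, -0.0789, 0.2945]
tcp_rot: [2.254, 2.185, 0.003]
force: [-0.2, 0.1, -0.2]
width: 0.0452
```

View pics/wrist8.png

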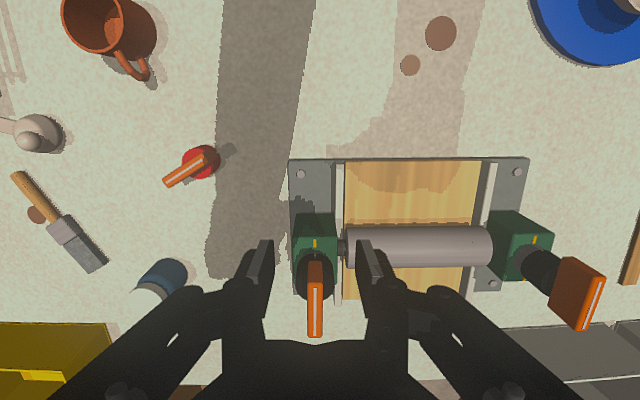

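View pics/t8c.png

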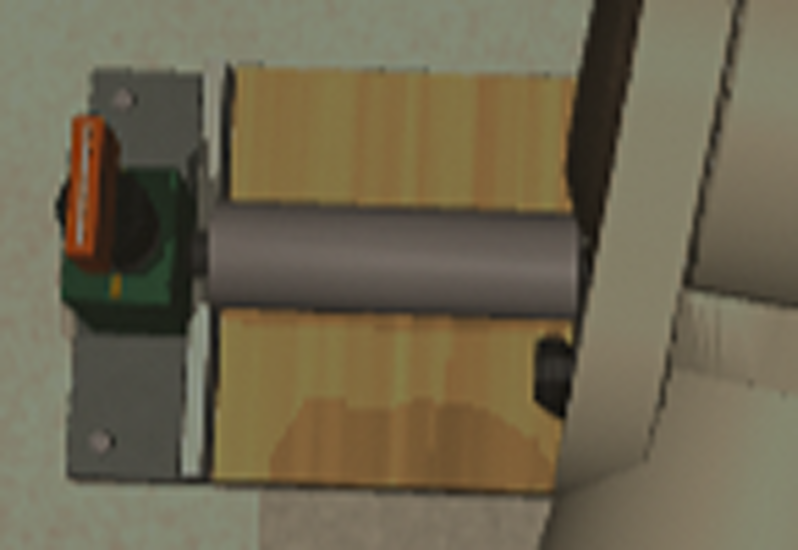

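View pics/s8c.png

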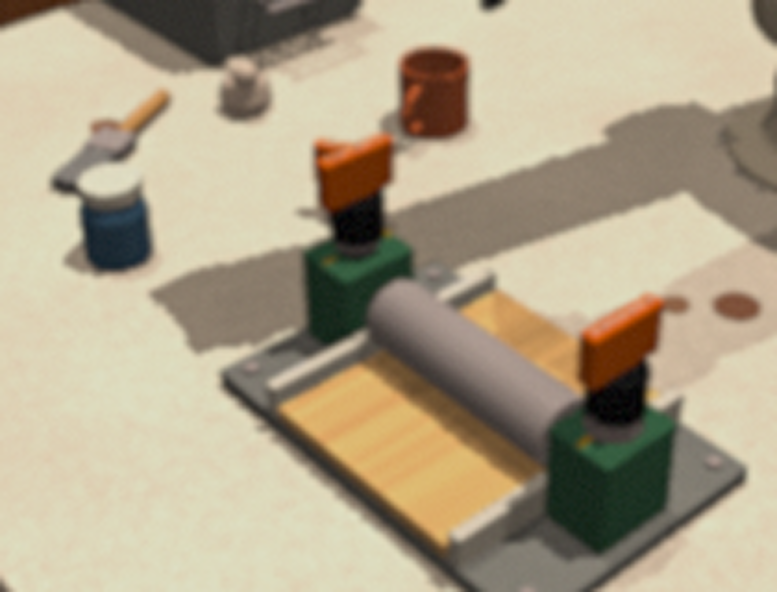

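Run:
```python
from h import *
d=cam("wrist")
cv2.imwrite("pics/w8c.png",cv2.resize(d["image"][205:345,285:350],None,fx=4,fy=4,interpolation=cv2.INTER_CUBIC)[:,:,::-1])
i=d["image"][262:345,290:345].astype(int)
m=(i[...,0]>130)&(i[...,0]-i[...,2]>90)
ys,xs=np.nonzero(m)
c=[]
for y in range(15,70):
    r=xs[ys==y]; 
    if len(r)>8:c.append((290+(r.min()+r.max())/2,262+y))
c=np.array(c);a=np.polyfit(c[:,1],c[:,0],1)
P=plane(d,[[np.polyval(a,y),y] for y in (270,330)],.202);v=P[1]-P[0];print(P,np.degrees(np.arctan2(v[1],v[0])))
print(proj(d,[[.5872-.035,-.0832,.202],[.5872+.035,-.0832,.202]]))
```

```text
[[ 0.53823151 -0.06712792  0.202     ]
 [ 0.60910916 -0.08669414  0.202     ]] -15.432501650060548
[[312.8950715  283.03098828]
 [315.13451269 339.79883286]]
```

View pics/w8c.png

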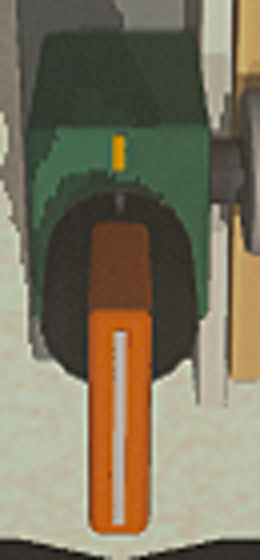

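Run:
```python
from h import *
d=cam("wrist")
P=plane(d,[[314.9,282.6],[314.6,337.9]],.202);v=P[1]-P[0];print(P,np.degrees(np.arctan2(v[1],v[0])),np.linalg.norm(v))
from cell import hand_in
print(hand_in())
```

```text
[[ 0.55148817 -0.08122819  0.202     ]
 [ 0.61919852 -0.08363023  0.202     ]] -2.031722065279219 0.06775294431577937
the job is handed in; nothing more can be done
None
```

The knob with the orange bar is on the bare spindle, turned to the end stop and released. I handed the job in at about 23 s of the 64 s allowed.

- **Fitting:** I set it on the key at about 4 N, with roughly 2 mm of flange travel. I turned it slowly clockwise until the slot found the key at about 24–26° world yaw. It then went down about 10 mm to home, as it should.
- **End stop:** I turned it clockwise until the torque rose from the spindle's steady 0.12 N m to 0.34 N m, which I took as the stop. I then turned back about 3.3°, inside the play between slot and key, to line the bar up, and opened the fingers. Torque was near zero by then.
- **Last checks:** The last wrist-camera measurement puts the bar at −2.0° and the yellow marks at −1.1°, so they agree to about 1°. The bar's length comes out at 68 mm against 70 mm when its top is taken at 202 mm, which fits the knob being fully home. The red look-alike, mug, jar, brush and bird appear where they were; I did not re-measure them or check the wooden strip.
- **Disagreements:**
  - One automatic fit of the bar's angle gave −15°. I put this down to a bad colour mask and replaced it with points picked by hand.
  - While turning, a sideways force built up to about 5 N; a shift of about 0.5 mm reduced it.

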